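# Centre a food tin on the shop scale

### The job

Pick up the small flat rectangular tin from the counter and set it down gently on the weighing platform of the scale, its long side along the platform's long side and clear of both stops. Then slide it along the platform until it is pressed home against the long far stop, with the light push of a finger held for a moment (about 10 newtons on the stop), and after that slide and press it home in the same way against the short side stop, so that it ends square, flush with both stops and centred as they set it, with no edge overhanging. Push gently, never lean on the platform or knock the tin over, leave everything else on the counter where it is, and let go.

Things in the scene. Friction and masses are not known exactly. Their poses are not given: they have to be found in the camera images.
- tin: The tin to weigh: flat-sided metal food tin with a paper band and a round lid, 56 (x) x 100 (y) x 45 (z) mm, 0.27 to 0.61 kg, loose on the counter; dragging it over the platform takes 1 to 5 N, different every time. Origin: centre of its underside; y is its long side. A half turn about z makes no difference.
- scale: Compact shop scale, white plastic, fixed to the counter; 215 (x) x 190 (y) mm, deck 49 mm high. Origin on the counter straight below the platform's centre; the base reaches 135 mm towards -x (keypad and display, flat) and 80 mm towards +x, 95 mm either way in y. It can stand at either side of the counter, turned up to 0.35 rad.
- pan_mid (a point): Centre of the top face of the scale's steel weighing platform, 68 mm above the counter when empty; axes as the scale's. The platform is 94 (x) x 138 (y) x 6 mm, 38 mm longer and wider than the tin, and carries two low stop bars, along its +x and +y edges, that bring the tin to the middle to within 7 mm.
- pan (a joint): Sinking of the platform (m): 0 empty, grows as it is pressed, 2.5 N per mm (1.0 to 2.4 mm under the tin alone), end of travel 8 mm. More than 6 mm (15 N) overloads the load cell; a dropped tin can do that.
- far_mark (a point): Mid setting of the far stop: point on the platform, 28 mm from pan_mid towards +x. The stop, a steel bar 12 (x) x 100 (y) x 14 (z) mm, is clamped with its -x face anywhere within 7 mm of this mark in x (setting not reported: feel or look). Its middle is 15 mm to -y. Press the tin's long side on it with about 10 N for half a second beyond the sliding drag; up to 6 N does not seat it, over 20 N harms.
- side_mark (a point): Mid setting of the side stop: 50 mm from pan_mid towards +y. The same kind of bar, 54 (x) x 12 (y) x 14 (z) mm, middle 13 mm to -x, its -y face clamped within 7 mm of this mark in y (not reported); it takes the tin's short side. Same forces; neither stop yields. Push the tin low, below the bars' 14 mm: a push higher up levers it over the stop and loads it more than the push.
- big_tin: Bystander: larger tin of the same make, 85 x 130 x 100 mm, on the right. Origin: centre of the underside, as for all bystanders.
- jar: Bystander: round jar, 60 mm across, 75 mm tall, at the back.
- can: Bystander: round can, 66 mm across, 100 mm tall, on the left.
- marker: Bystander: blue marker pen lying on the left, 130 mm long, 15 mm thick.
- carton: Bystander: small carton, 100 x 70 x 50 mm, on the left.
- stapler: Bystander: stapler, 130 x 34 x 46 mm, on the right.
- steel_cup: Bystander: open steel cup, 70 mm across, 80 mm tall, on the right.
There are look-alikes about, which are no part of the job. What is shaped like the tin but blue or purple is not meant.

How it is judged (in metres and radians):
On the way, in this order (a step that is already met when the one before it is completed fails the run):
1. the tin stands upright on the platform, over it (value of joint pan above 0.0007 m and angle between tin's own z axis and vertical below 0.05 rad and z of tin in the frame of pan_mid between -0.003 and 0.003 m and x of tin in the frame of pan_mid between -0.03 and 0.012 m and y of tin in the frame of pan_mid between -0.03 and 0.012 m), for 0.2 s.
2. the tin, on the platform, is pressed against the far stop with more than 6 N for 0.3 s (all of step 1 and contact force between tin and far_stop_c0 above 6 N), for 0.3 s.
3. then it is pressed against the side stop with more than 6 N for 0.3 s (all of step 1 and contact force between tin and side_stop_c0 above 6 N), for 0.3 s.
At the end, for the whole second after the job is handed in: The tin stands released and at rest on the platform, upright, wholly over it (its centre within 12 mm of the platform's centre each way), within 2.5 mm of flush with both stops and within 0.04 rad of square (value of joint pan above 0.0007 m and angle between tin's own z axis and vertical below 0.05 rad and z of tin in the frame of pan_mid between -0.003 and 0.003 m and x of tin in the frame of pan_mid between -0.012 and 0.012 m and y of tin in the frame of pan_mid between -0.012 and 0.012 m and ((x of far_stop_c0 in the frame of tin between 0.0315 and 0.0365 m and y of side_stop_c0 in the frame of tin between 0.0535 and 0.0585 m) or (x of far_stop_c0 in the frame of tin between -0.0365 and -0.0315 m and y of side_stop_c0 in the frame of tin between -0.0585 and -0.0535 m)) and angle between the y axis of tin and the y axis of pan_mid, either way round below 0.04 rad and linear speed of tin below 0.01 m/s); the robot touches nothing.
It fails at once if the platform is pressed down more than 6 mm (value of joint pan above 0.006 m).
It fails at once if the tin is pressed against the far stop with more than 20 N (contact force between tin and far_stop_c0 above 20 N).
It fails at once if the tin is pressed against the side stop with more than 20 N (contact force between tin and side_stop_c0 above 20 N).
It fails at once if the tin is tipped by more than 0.5 rad (angle between tin's own z axis and vertical above 0.5 rad).
It fails at once if a bystander is moved by more than 25 mm (distance of any of big_tin, jar, can, marker, carton, stapler, steel_cup from where it was at the start of the episode above 0.025 m).
It also fails if it takes over 72 s, if anything falls off the work surface, if the arm or the gripper's body presses on something with over 40 N, if the wrist force passes 120 N, or if a joint passes its speed limit or range.

### The arm

A 7-joint arm with a two-finger parallel gripper is mounted at the origin on the work surface. World frame = base frame: x ahead of the robot, y to its left, z up, the work surface at z = 0. Lengths are in m, angles in degrees, forces in N, time in s.
With the tool pointing down it reaches from about 0.4 to 0.925 m from the base axis. Payload 4.1 kg.
Tool frame: the origin (TCP) lies midway between the tips of the shut fingers; the grasp point (between the pads) lies r.tcp_to_grasp behind it (r.tcp_to_grasp is the distance from the TCP to the grasp point, in m); y points along the fingers, z is the direction in which the jaws open and shut, and the axes are right-handed (so a half turn about y gives the same grasp; the last joint's range is limited). The gripper opens to 85 mm and grips with 20 to 120 N. Pads are 22 mm wide; open, the fingers measure 114 mm over their backs; the gripper's body (76 mm by 85 mm) begins 54 mm behind the grasp point. The pads swing forward as they close: fully open they stand 13 mm farther back than shut.
Start: joints at [-82.964, 22.827, 2.584, 88.041, -1.071, 69.15, -2.905], TCP at [0.143, 0.634, 0.231] pointing down, gripper open.
Joint ranges: [-161.44, 161.44], [-28.35, 127.94], [-78.24, 83.42], [0, 140.83], [-78.03, 258.03], [13.02, 114.36], [-168.23, 168.23]. Speed limits (degrees/s): [147.25, 147.25, 180, 180, 180, 180, 180].

### API

Orientations are given as [roll, pitch, yaw] about the fixed x, y, z axes, in that order (R = Rz(yaw) Ry(pitch) Rx(roll)).
In Python, from plant import status, imaging, r gives the robot as it stands.
- The arm moves only by the tool servo_tool, never from a script. Its argument "steps" is a list that holds one entry, the list of rows, each a list of 5 numbers: the shift along the tool's x, y, z in cm, then the turn about the tool's y in rad, then the opening, from 0 (shut) to 1 (fully open). A call has exactly 10 rows; each row is the pose to reach, as a shift and turn from the pose commanded when the call began, along the tool's axes at that moment; what a row does not reach only later rows make up. A row lasts 1/12 s, in which the tool goes at most 41.7 mm and 7.16 degrees, less where a joint would pass 70% of its speed; a pose out of reach is approached as far as the arm can. A call with a gripper value outside its range is refused whole. The fingers move at their own pace and stop on an object; the grip force is fixed at half the most. Time passes only in rows, so rows that repeat a pose let the fingers close, or fill a call up. It gives the time, the measured TCP pose, the force and the opening at its end, in the units of the state.
- status.observe(): the state, without advancing time (a new reading comes with each control period).
- imaging.camera(name): name is "scene" or "top" or "wrist"; returns a dict with "frame" (384x512x3 uint8, blue, green, red), "intrinsics" (3x3 intrinsics, pixels), "R" (3x3) and "t" (3): a world point X has camera coordinates R X + t; the wrist camera has in their place "hand_eye" (4x4, takes a point from camera to tool coordinates, whose origin is the TCP and whose axes are the tool frame's). Camera axes: x right, y down, z forward; pixel columns grow to the right and rows downward; lengths in m; the calibration is good to about 2 mm. A picture is of the moment at which its call begins: read the wrist's pose just before it. There is no depth.
- r.sign_off(): hands the job in, once; it reports no verdict.
Trained networks look in the newest picture that a camera, given by its name, has taken for a name from the list of things; names that differ only in an ending like _2 or _b are one class to them, and where a whole thing is asked for, a point or a joint stands for the part that bears it (a point fixed in the world has none). Each returns a list of dicts, best first, with "conf" (0 to 1); they miss things now and then, are a little off and sometimes report something else, mostly with a low value. They report only what shows in the picture. A call takes as long as a camera call. They do not tell look-alikes from the thing itself.
- imaging.spot_in(camera, query): "xy" ([column, row] in pixels, amid what is visible of it).
- imaging.pinpoint(camera, query): "xy" ([column, row] in pixels: a listed point, or the origin of a listed thing).
The state is a dict: "clock": time; "qpos": joint angles; "qd": joint speeds; "tau": joint torques, N m; "ee_pos": TCP position; "ee_rot": TCP orientation; "contact_force": force on the tool from outside, world axes, zero at the start; "torque": the same for the moment, N m; "width": finger opening in m.
Only numpy, scipy, OpenCV 4.12 (cv2) and the standard library are available. Lean on these libraries where they do the work, as an engineer would, in place of code of your own. Each camera call takes 0.05 s, during which the arm holds its last target. There are 200 camera calls.

## Working session

There is one attempt and no reset: what is moved stays moved. The work goes in short steps, Python scripts to look and compute and a tool call to move; the robot and the scene stay as the last step left them, time stands still between calls to the robot, and variables do not carry over. Pictures are saved under pics/ and viewed, about 8 in all and at most 12, crops included, and the job is handed in when it is done.

Besides the shell and the picture viewer there is one more tool, called after "Request:" by a JSON object that holds its "fn" and its "kwargs". servo_tool: Moves the arm, as the interface text tells. Its arguments: {"type":"object","properties":{"steps":{"type":"array","items":{"type":"array","items":{"type":"array","items":{"type":"number"}}}}},"required":["steps"]}

```bash
mkdir -p pics; ls; python3 - <<'E'
from plant import status, imaging, r
import cv2,numpy as np
s=status.observe(); print({k:np.round(v,3).tolist() for k,v in s.items()}, r.tcp_to_grasp)
ims=[]
for c in ("top","scene"):
    d=imaging.camera(c); ims.append(d["frame"])
    print(c,d["intrinsics"],d["R"],d["t"])
    for q in ("tin","scale","pan_mid","far_mark","side_mark"):
        print(q,[(np.round(e["xy"],1).tolist(),round(e["conf"],2)) for e in imaging.pinpoint(c,q)][:4])
    cv2.imwrite(f"pics/{c}1.png",cv2.resize(d["frame"],(800,600)))
d=imaging.camera("wrist");print(d["hand_eye"],d["intrinsics"])
E
```

```text
pics
{'clock': 0.0, 'qpos': [-82.964, 22.873, 2.579, 88.114, -1.072, 69.148, -2.903], 'qd': [-0.018, 0.05, -0.027, -0.016, -0.059, -0.021, -0.03], 'tau': [-0.0, -47.514, 1.365, -25.422, 0.012, 0.009, -0.0], 'ee_pos': [0.143, 0.633, 0.23], 'ee_rot': [-90.111, -0.007, -12.7], 'contact_force': [0.602, 0.046, 0.03], 'torque': [-0.027, 0.008, -0.019], 'width': 0.085} 0.0187
top [[360.38207012   0.         263.46757691]
 [  0.         360.38207012 184.82109016]
 [  0.           0.           1.        ]] [[ 0.01752491 -0.99970816 -0.01662751]
 [-0.98469067 -0.01437233 -0.17371734]
 [ 0.17342767  0.01941734 -0.98465517]] [-0.01161115  0.54502678  0.8974243 ]
tin [([240.6, 133.8], 0.9), ([217.9, 210.6], 0.89), ([240.1, 261.5], 0.64), ([192.8, 161.1], 0.6)]
scale [([325.1, 182.0], 0.69), ([106.3, 188.0], 0.57), ([331.4, 164.9], 0.48)]
pan_mid [([328.2, 171.4], 0.59)]
far_mark [([333.2, 163.5], 0.73)]
side_mark [([311.5, 167.2], 0.74), ([109.6, 233.0], 0.25)]
scene [[384.8556891    0.         256.7841883 ]
 [  0.         384.8556891  190.64308785]
 [  0.           0.           1.        ]] [[-8.59464663e-01  5.11195159e-01 -5.60643649e-05]
 [ 4.10607068e-01  6.90282094e-01 -5.95745303e-01]
 [-3.04503415e-01 -5.12045056e-01 -8.03173412e-01]] [ 0.48100806 -0.17321387  1.38784529]
tin [([340.2, 252.7], 0.97), ([300.3, 228.7], 0.74), ([228.9, 243.0], 0.74), ([279.4, 262.4], 0.69)]
scale [([225.1, 173.4], 0.59)]
pan_mid [([225.2, 161.1], 0.59)]
far_mark [([215.4, 162.4], 0.77)]
side_mark [([229.8, 173.5], 0.61)]
[[-4.70190916e-04  9.47564638e-01  3.19563821e-01 -8.22611689e-02]
 [ 9.99068392e-05 -3.19563810e-01  9.47564753e-01 -1.42971920e-01]
 [ 9.99999884e-01  4.77462951e-04  5.55878129e-05 -2.62641109e-04]
 [ 0.00000000e+00  0.00000000e+00  0.00000000e+00  1.00000000e+00]] [[328.87367481   0.         261.49657485]
 [  0.         328.87367481 196.08049839]
 [  0.           0.           1.        ]]
```

View pics/top1.png

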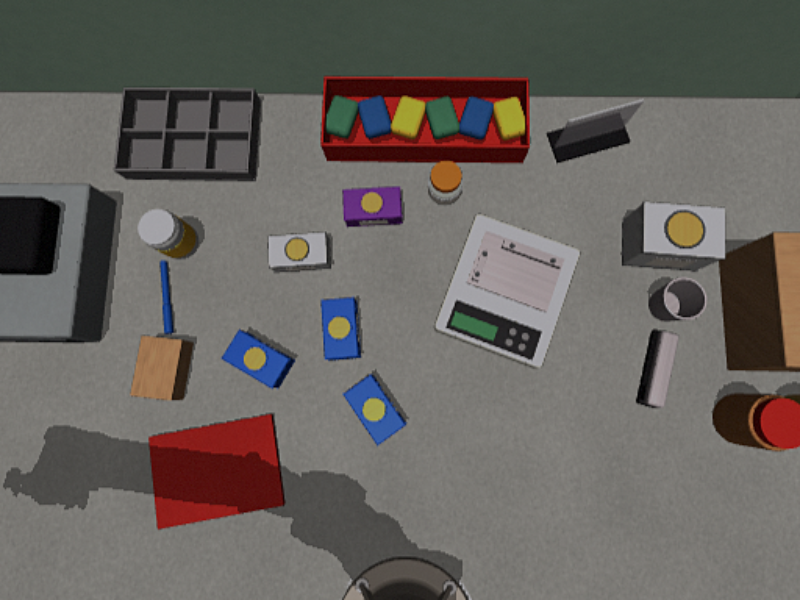

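View pics/scene1.png

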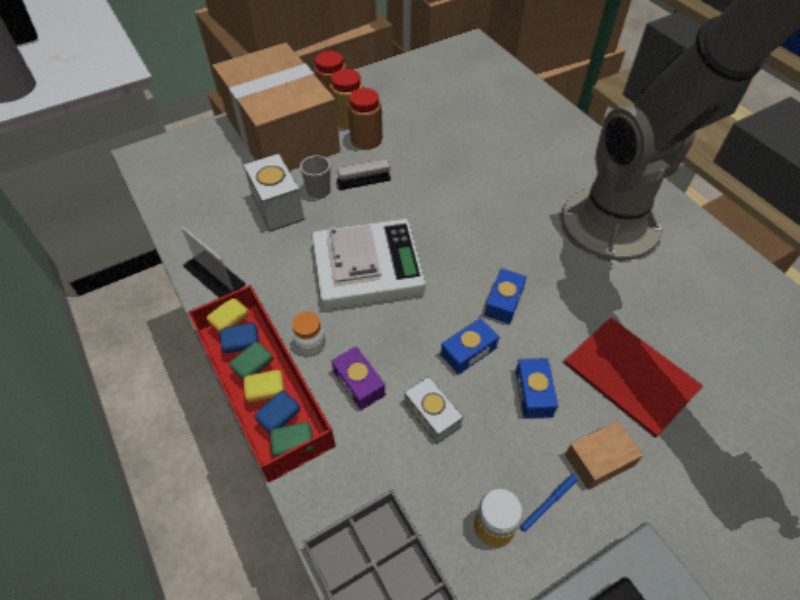

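The white tin with the yellow lid is at about (298,250) in the 800 px top view. The blue and purple ones are look-alikes. The scale is at about (508,290), with its keypad towards the robot, the far stop along its top edge and the side stop along its left edge. Next I measure both.

```bash
cat > h.py <<'E'
from plant import status, imaging, r
import cv2, numpy as np
from scipy.spatial.transform import Rotation as Ro
def pose(s=None):
    s=s or status.observe()
    return Ro.from_euler("xyz",s["ee_rot"],degrees=True).as_matrix(), np.array(s["ee_pos"])
def cam(name):
    Rt,p=pose(); d=imaging.camera(name); K=np.array(d["intrinsics"])
    if name=="wrist":
        H=np.array(d["hand_eye"]); Rwc=Rt@H[:3,:3]; c=Rt@H[:3,3]+p
    else:
        Rwc=np.array(d["R"]).T; c=-Rwc@np.array(d["t"])
    return d["frame"],(K,Rwc,c)
def plane(C,uv,z):
    K,Rwc,c=C; uv=np.atleast_2d(uv).astype(float)
    d=np.c_[uv,np.ones(len(uv))]@np.linalg.inv(K).T@Rwc.T
    return c+d*((z-c[2])/d[:,2])[:,None]
def proj(C,X):
    K,Rwc,c=C; q=(np.atleast_2d(X)-c)@Rwc@K.T; return q[:,:2]/q[:,2:]
def st():
    s=status.observe(); Rt,p=pose(s)
    print("t%.2f"%s["clock"],"p",np.round(p*1000,1),"rot",np.round(s["ee_rot"],2),"F",np.round(s["contact_force"],2),"w%.4f"%s["width"],"q",np.round(s["qpos"],0)); return Rt,p
def rect(C,mask_pts,z):
    P=plane(C,mask_pts,z)[:,:2]; (c,wh,a)=cv2.minAreaRect((P*1000).astype(np.float32)); return np.array(c),wh,a
E
python3 - <<'E'
from h import *
f,C=cam("top")
hsv=cv2.cvtColor(f,cv2.COLOR_BGR2HSV)
m=((hsv[...,2]>150)&(hsv[...,1]<60)).astype(np.uint8)
n,l,s,c=cv2.connectedComponentsWithStats(m)
for i in range(1,n):
    if s[i,4]>150:
        ys,xs=np.where(l==i); print(s[i],c[i].round(1))
        for z in (.045,.049): print("  ",z,rect(C,np.c_[xs,ys],z))
print(f[160,165:220].max(1)); print(f[145:185,175].max(1))
print("tin o",plane(C,[192.8,161.1],0)*1000)
for q,uv,z in (("scale",[325.1,182],0),("pan",[328.2,171.4],.068),("far",[333.2,163.5],.068),("side",[311.5,167.2],.068)): print(q,plane(C,uv,z)*1000)
g,D=cam("scene")
for q,uv,z in (("scale",[225.1,173.4],0),("pan",[225.2,161.1],.068),("far",[215.4,162.4],.068),("side",[229.8,173.5],.068)): print(q,plane(D,uv,z)*1000)
st()
E
```

```text
[ 412  129   52   36 1106] [437.4 146.8]
   0.045 (array([ 656.00616455, -463.28945923]), (134.98939514160156, 87.2790298461914), 86.00973510742188)
   0.049 (array([ 654.82830811, -461.39434814]), (134.41070556640625, 86.90489196777344), 86.00972747802734)
[ 88 134  23  22 402] [ 99.3 144.5]
   0.045 (array([649.96221924, 443.66210938]), (58.82850646972656, 60.64289855957031), 0.753760039806366)
   0.049 (array([648.8102417 , 441.66943359]), (58.57626724243164, 60.3829460144043), 0.7536453008651733)
[ 279  138   92   97 4159] [327.2 179.1]
   0.045 (array([ 549.35314941, -163.73635864]), (186.0667724609375, 211.4239044189453), 70.16963958740234)
   0.049 (array([ 548.63256836, -163.12539673]), (185.26919555664062, 210.5176239013672), 70.16964721679688)
[172 149  37  22 498] [189.9 159.4]
   0.045 (array([612.36999512, 195.10150146]), (53.063236236572266, 97.14741516113281), 5.280675888061523)
   0.049 (array([611.37927246, 194.17431641]), (52.8358039855957, 96.7309799194336), 5.280722141265869)
[415 213  19  47 375] [424. 237.]
   0.045 (array([ 419.70849609, -415.11431885]), (22.67
[... 432 characters left out ...]
67 169 165 168 170 168 169 167
 167 168 167 166 167 169 175 139  74  53  82  92 119 125 121 121 122 122
 125 124 123 120]
tin o [[618.03401455 197.02190949   0.        ]]
scale [[ 563.88767257 -171.41173682    0.        ]]
pan [[ 579.05687451 -169.26135284   68.        ]]
far [[ 600.10327743 -182.42292518   68.        ]]
side [[ 589.54202333 -126.43332845   68.        ]]
scale [[ 578.66973137 -177.83773231    0.        ]]
pan [[ 576.42428994 -171.78772394   68.        ]]
far [[ 606.2130207  -183.06090238   68.        ]]
side [[ 588.19058211 -118.65665477   68.        ]]
t0.75 p [142.9 634.1 231.4] rot [-89.99   0.   -12.7 ] F [-0.71 -0.22  0.01] w0.0854 q [-83.  23.   3.  88.  -1.  69.  -3.]
```

Request:
{"fn": "servo_tool", "kwargs": {"steps": [[[3,0,-1.8,0.06,1],[6,0,-3.5,0.13,1],[9.5,0,-5.5,0.2,1],[13,0,-7.5,0.28,1],[16.5,0,-9.6,0.36,1],[20,0,-11.7,0.44,1],[23.5,0,-13.8,0.52,1],[27,0,-15.8,0.6,1],[30.5,0,-17.9,0.68,1],[34,0,-19.9,0.76,1]]]}}

```text
clock: 1.58
ee_pos: [0.4321, 0.3636, 0.2318]
ee_rot: [-90.0, 0.0, -56.5]
contact_force: [-0.2, 0.2, -0.3]
width: 0.0856
```

```bash
cat >> h.py <<'E'
def togo(x,y,z,yaw):
    "shift (cm, tool axes) and turn (rad) to bring the TCP to x,y,z (mm) and yaw (deg)"
    Rt,p=st(); d=Rt.T@(np.array([x,y,z])/1000-p)*100
    cur=np.degrees(np.arctan2(Rt[1,0],Rt[0,0])); t=-np.radians((yaw-cur+180)%360-180)
    print("go",d.round(2),"turn %.3f"%t)
E
python3 -c "
from h import *
togo(613,195,200,-84.7)"
```

```text
t1.58 p [432.1 363.6 231.8] rot [-8.995e+01  3.000e-02 -5.647e+01] F [-0.23  0.22 -0.25] w0.0856 q [-61.  15.  20. 100.  -5.  66.  -6.]
go [24.05  3.17  5.77] turn 0.493
```

Request:
{"fn": "servo_tool", "kwargs": {"steps": [[[3,0.4,0.7,0.06,1],[6,0.8,1.4,0.12,1],[9,1.2,2.1,0.18,1],[12,1.6,2.8,0.24,1],[15,2,3.5,0.3,1],[18,2.4,4.2,0.36,1],[20.5,2.7,4.8,0.42,1],[22.5,3,5.4,0.47,1],[24,3.2,5.8,0.493,1],[24,3.2,5.8,0.493,1]]]}}

```text
clock: 2.42
ee_pos: [0.6145, 0.194, 0.1989]
ee_rot: [-89.9, -0.2, -84.8]
contact_force: [-0.0, -0.1, 0.1]
width: 0.0856
```

```bash
python3 - <<'E'
from h import *
st()
f,C=cam("wrist")
e=imaging.pinpoint("wrist","tin")[:3]; print([(x["xy"],x["conf"],plane(C,x["xy"],0)*1000) for x in e])
cv2.imwrite("pics/w1.png",f)
hsv=cv2.cvtColor(f,cv2.COLOR_BGR2HSV)
m=((hsv[...,2]>140)&(hsv[...,1]<60)).astype(np.uint8)
n,l,s,c=cv2.connectedComponentsWithStats(m)
for i in range(1,n):
    if s[i,4]>1500:
        ys,xs=np.where(l==i); print(s[i],c[i].round(1),rect(C,np.c_[xs,ys],.045))
E
```

```text
t2.42 p [614.5 194.  198.9] rot [-89.95  -0.16 -84.78] F [-0.02 -0.12  0.06] w0.0856 q [-42.  26.  29.  92. -13.  66.  -5.]
[([319.0, 274.9], 0.95, array([[695.226429  ,  67.37594309,   0.        ]])), ([76.5, 86.2], 0.95, array([[425.7357794 , 257.48523482,   0.        ]])), ([258.9, 166.8], 0.85, array([[611.9185811 , 192.78958248,   0.        ]]))]
[    0     0   512   276 80477] [263.2 108.7] (array([621.58276367, 238.39782715]), (244.06695556640625, 487.1632080078125), 84.53211212158203)
[  155   254   219   117 14366] [245.8 315.2] (array([627.45159912,  35.3731308 ]), (240.17027282714844, 146.51953125), 14.182361602783203)
[   0  274  119   70 4368] [ 56.7 304.4] (array([403.42715454,  25.02804565]), (160.20120239257812, 60.62492370605469), 35.54963684082031)
```

View pics/w1.png

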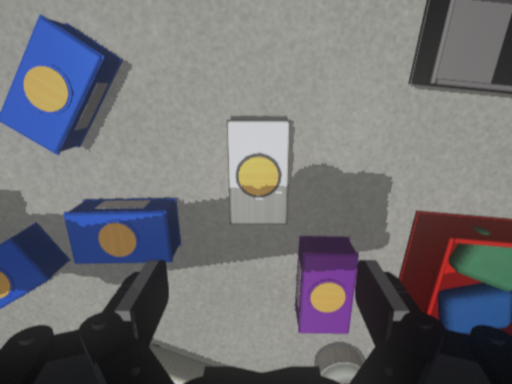

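The white tin's lid face has corners at about (228,122), (289,122), (287,222) and (231,222). The nearest neighbours are the blue tin, 50 px to the left, and the purple one at the lower right. Both are clear of the fingers.

```bash
python3 - <<'E'
from h import *
f,C=cam("wrist")
P=plane(C,[[228,121.5],[289.5,121.5],[287.5,223],[231,223]],.045)*1000
print(P.round(1),P.mean(0)); e=P[0]-P[3]+P[1]-P[2]; print(np.degrees(np.arctan2(e[1],e[0]))-90, np.linalg.norm(e)/2, np.linalg.norm(P[0]-P[1]),np.linalg.norm(P[2]-P[3]))
togo(*(P.mean(0)[:2]),60,-84.7)
E
```

```text
[[577.5 246.6  45. ]
 [631.7 251.9  45. ]
 [641.8 154.9  45. ]
 [586.7 149.5  45. ]] [609.40586739 200.69667289  45.        ]
5.688358834348435 97.56969827622129 54.47279013874779 55.40078796955172
t2.57 p [611.7 199.3 199.2] rot [-9.005e+01  7.000e-02 -8.438e+01] F [-0.19 -0.02  0.83] w0.0855 q [-43.  26.  29.  92. -14.  66.  -5.]
go [-0.15 13.92 -0.2 ] turn 0.006
```

Request:
{"fn": "servo_tool", "kwargs": {"steps": [[[0.1,2,0,0,1],[0.2,4,0,0,1],[0.3,6,0,0,1],[0.3,8,0,0,1],[0.3,10,0,0,1],[0.3,11.5,0,0,1],[0.3,12.5,0,0,1],[0.3,13,0,0,1],[0.3,13,0,0,1],[0.3,13,0,0,1]]]}}

```text
clock: 3.4
ee_pos: [0.613, 0.1957, 0.07]
ee_rot: [-89.9, 0.0, -84.4]
contact_force: [-0.4, 0.1, 1.0]
width: 0.0855
```

```bash
python3 - <<'E'
from h import *
st()
f,C=cam("wrist")
togo(612.3,195.3,18,-84.5)
cv2.imwrite("pics/w2.png",f)
E
```

```text
t3.40 p [613.  195.7  70. ] rot [-8.994e+01  4.000e-02 -8.444e+01] F [-0.38  0.12  1.01] w0.0855 q [-40.  34.  26.  98. -18.  52.  -1.]
t3.45 p [613.4 195.5  70.4] rot [-8.990e+01  5.000e-02 -8.446e+01] F [-0.75 -0.23 -0.12] w0.0853 q [-40.  34.  26.  98. -18.  52.  -1.]
go [ 0.02  5.24 -0.12] turn 0.001
```

View pics/w2.png

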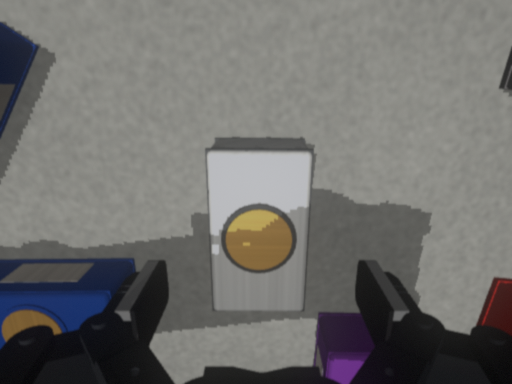

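The tin is centred between the fingers, with its lid at (260,240). The blue and purple tins are clear of the finger paths. I descend and close.

Request:
{"fn": "servo_tool", "kwargs": {"steps": [[[0,1.2,0,0,1],[0,2.4,-0.1,0,1],[0,3.4,-0.1,0,1],[0,4.2,-0.1,0,1],[0,4.8,-0.1,0,1],[0,5.2,-0.1,0,1],[0,5.2,-0.1,0,0.6],[0,5.2,-0.1,0,0.5],[0,5.2,-0.1,0,0.4],[0,5.2,-0.1,0,0.4]]]}}

```text
clock: 4.28
ee_pos: [0.6123, 0.1949, 0.0179]
ee_rot: [-89.9, 0.0, -84.5]
contact_force: [2.1, -0.1, -0.4]
width: 0.0549
```

Request:
{"fn": "servo_tool", "kwargs": {"steps": [[[0,0,0,0,0.4],[0,0,0,0,0.3],[0,0,0,0,0.3],[0,0,0,0,0.3],[0,0,0,0,0.3],[0,-0.3,0,0,0.3],[0,-1,0,0,0.3],[0,-2,0,0,0.3],[0,-3,0,0,0.3],[0,-3,0,0,0.3]]]}}

```text
clock: 5.12
ee_pos: [0.6134, 0.1952, 0.0498]
ee_rot: [-89.8, 0.1, -84.5]
contact_force: [0.6, 0.2, -4.2]
width: 0.0545
```

```bash
python3 - <<'E'
from h import *
togo(586,8,170,-97)
togo(559,-179,170,-109.8)
E
```

```text
t5.12 p [613.4 195.2  49.8] rot [-8.977e+01  6.000e-02 -8.450e+01] F [ 0.57  0.19 -4.17] w0.0545 q [-40.  35.  25.  99. -19.  50.  -1.]
go [ 18.36 -12.06  -4.47] turn 0.218
t5.12 p [613.4 195.2  49.8] rot [-8.977e+01  6.000e-02 -8.450e+01] F [ 0.57  0.19 -4.17] w0.0545 q [-40.  35.  25.  99. -19.  50.  -1.]
go [ 36.71 -12.1   -8.95] turn 0.442
```

Request:
{"fn": "servo_tool", "kwargs": {"steps": [[[0,-2.5,0,0,0.3],[0.5,-5.5,0,0.02,0.3],[2,-8.5,-0.5,0.05,0.3],[4.5,-11,-1.1,0.08,0.3],[7.5,-12,-1.8,0.11,0.3],[10.5,-12,-2.6,0.14,0.3],[13.5,-12,-3.3,0.17,0.3],[16.5,-12,-4,0.2,0.3],[19.5,-12,-4.7,0.23,0.3],[22.5,-12,-5.4,0.26,0.3]]]}}

```text
clock: 5.95
ee_pos: [0.5789, -0.0357, 0.1675]
ee_rot: [-90.0, 0.0, -99.5]
contact_force: [1.3, -0.5, -5.6]
width: 0.0549
```

```bash
python3 - <<'E'
from h import *
togo(559,-179,170,-109.8)
E
```

```text
t5.95 p [578.9 -35.7 167.5] rot [-8.999e+01  4.000e-02 -9.948e+01] F [ 1.26 -0.51 -5.58] w0.0549 q [-29.  22.  36. 103. -15.  60.   3.]
go [14.46 -0.26  0.4 ] turn 0.180
```

Request:
{"fn": "servo_tool", "kwargs": {"steps": [[[2.5,0,0,0.03,0.3],[5,0,0.1,0.06,0.3],[7.5,-0.1,0.2,0.09,0.3],[9.5,-0.1,0.3,0.12,0.3],[11.5,-0.2,0.4,0.15,0.3],[13.2,-0.2,0.4,0.17,0.3],[14.2,-0.3,0.4,0.18,0.3],[14.4,-0.3,0.4,0.18,0.3],[14.4,-0.3,0.4,0.18,0.3],[14.4,-0.3,0.4,0.18,0.3]]]}}

```text
clock: 6.78
ee_pos: [0.5604, -0.1754, 0.1701]
ee_rot: [-90.0, 0.1, -109.6]
contact_force: [-0.7, 0.2, -4.9]
width: 0.055
```

```bash
python3 - <<'E'
from h import *
Rt,p=st()
f,C=cam("wrist")
for q in ("pan_mid","far_mark","side_mark"):
    print(q,[(np.round(e["xy"],1),round(e["conf"],2),(plane(C,e["xy"],.068)*1000).round(1)) for e in imaging.pinpoint("wrist",q)][:2])
a=np.radians(-19.83);O=np.array([576,-172.,68]);U=np.array([[np.cos(a),np.sin(a),0],[-np.sin(a),np.cos(a),0]])
def w(x,y,z=0): return (O+x*U[0]+y*U[1]+[0,0,z])/1000
g=cv2.resize(f,(768,576))
pts=[w(-47,-69),w(47,-69),w(47,69),w(-47,69)]
cv2.polylines(g,[np.int32(proj(C,pts)*1.5)],True,(0,255,0),1)
pts=[w(-135,-95,-19),w(80,-95,-19),w(80,95,-19),w(-135,95,-19)]
cv2.polylines(g,[np.int32(proj(C,pts)*1.5)],True,(0,0,255),1)
cv2.imwrite("pics/w3.png",g); cv2.imwrite("pics/w3raw.png",f); np.savez("w3.npz",K=C[0],R=C[1],c=C[2])
st()
E
```

```text
t6.78 p [ 560.4 -175.4  170.1] rot [-9.003e+01  9.000e-02 -1.096e+02] F [-0.66  0.21 -4.9 ] w0.0550 q [-17.  24.  40. 102. -17.  61.   9.]
pan_mid []
far_mark []
side_mark [(array([278. , 123.4]), 0.78, array([[ 590.4, -127. ,   68. ]]))]
t6.98 p [ 560.4 -175.6  170.1] rot [-9.0020e+01  4.0000e-02 -1.0958e+02] F [ 0.19 -0.54 -5.19] w0.0546 q [-17.  24.  40. 102. -17.  61.   9.]
```

View pics/w3.png

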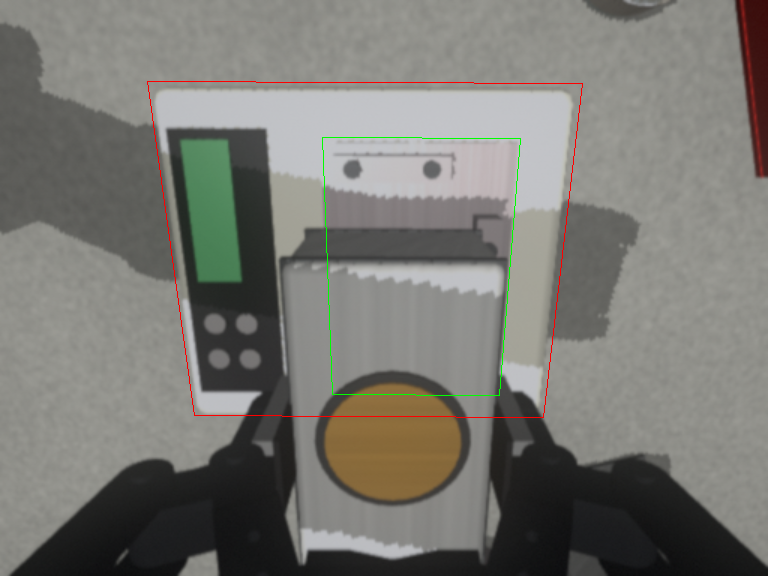

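Base outline and platform match my estimate to 1–2 mm and under 0.5° (the deck edge shows at about (155–572, 90–413)). The side stop bar lies at rows 140–155, ahead of the tin. I lower to 3 mm above the platform.

Request:
{"fn": "servo_tool", "kwargs": {"steps": [[[0.3,1.2,0,0.004,0.3],[0.3,2.5,0,0.004,0.3],[0.3,3.8,0,0.004,0.3],[0.3,5,0,0.004,0.3],[0.3,6,0,0.004,0.3],[0.3,6.9,0,0.004,0.3],[0.3,7.5,0,0.004,0.3],[0.3,7.9,0,0.004,0.3],[0.3,8.1,0,0.004,0.3],[0.3,8.1,0,0.004,0.3]]]}}

```text
clock: 7.82
ee_pos: [0.5591, -0.1799, 0.0891]
ee_rot: [-90.0, 0.0, -109.9]
contact_force: [-0.1, 0.4, -4.7]
width: 0.055
```

Request:
{"fn": "servo_tool", "kwargs": {"steps": [[[0,0.04,0,0,0.3],[0,0.08,0,0,0.3],[0,0.12,0,0,0.3],[0,0.16,0,0,0.3],[0,0.2,0,0,0.3],[0,0.24,0,0,0.3],[0,0.28,0,0,0.3],[0,0.32,0,0,0.3],[0,0.36,0,0,0.3],[0,0.36,0,0,0.3]]]}}

```text
clock: 8.65
ee_pos: [0.559, -0.1799, 0.0857]
ee_rot: [-90.0, 0.0, -109.9]
contact_force: [-0.4, 0.4, -4.0]
width: 0.0548
```

Request:
{"fn": "servo_tool", "kwargs": {"steps": [[[0,0.03,0,0,0.3],[0,0.06,0,0,0.3],[0,0.09,0,0,0.3],[0,0.12,0,0,0.3],[0,0.15,0,0,0.3],[0,0.15,0,0,0.3],[0,0.15,0,0,0.3],[0,0.15,0,0,0.3],[0,0.15,0,0,0.3],[0,0.15,0,0,0.3]]]}}

```text
clock: 9.48
ee_pos: [0.559, -0.1799, 0.0843]
ee_rot: [-90.0, 0.0, -109.9]
contact_force: [-1.1, 1.5, -1.3]
width: 0.0547
```

Request:
{"fn": "servo_tool", "kwargs": {"steps": [[[0,0.03,0,0,0.3],[0,0.03,0,0,0.68],[0,0.03,0,0,0.7],[0,0.03,0,0,0.74],[0,0.03,0,0,0.78],[0,0.03,0,0,0.82],[0,0.03,0,0,0.85],[0,0.03,0,0,0.85],[0,-0.5,0,0,0.85],[0,-1.5,0,0,0.85]]]}}

```text
clock: 10.32
ee_pos: [0.5581, -0.1796, 0.0987]
ee_rot: [-90.1, -0.0, -109.9]
contact_force: [0.3, 0.4, 0.3]
width: 0.0728
```

Request:
{"fn": "servo_tool", "kwargs": {"steps": [[[0,-1.5,0,0,0.85],[0,-3,0,0,0.85],[0,-5,0,0,0.85],[0,-7,0,0,0.85],[0,-9,0,0,0.7],[0,-10,0,0,0.5],[0,-10,0,0,0.3],[0,-10,0,0,0],[0,-10,0,0,0],[0,-10,0,0,0]]]}}

```text
clock: 11.15
ee_pos: [0.5581, -0.1794, 0.1978]
ee_rot: [-90.1, -0.0, -109.9]
contact_force: [0.2, -0.0, -0.3]
width: 0.0002
```

```bash
python3 - <<'E'
from h import *
Rt,p=st()
f,C=cam("wrist")
a=np.radians(-19.83);O=np.array([576,-172.,68]);U=np.array([[np.cos(a),np.sin(a),0],[-np.sin(a),np.cos(a),0]])
def w(x,y,z=0): return (O+x*U[0]+y*U[1]+[0,0,z])/1000
g=cv2.resize(f,(768,576))
cv2.polylines(g,[np.int32(proj(C,[w(-47,-69),w(47,-69),w(47,69),w(-47,69)])*1.5)],True,(0,255,0),1)
T=(-14,-13)
cv2.polylines(g,[np.int32(proj(C,[w(T[0]+i*28,T[1]+j*50,43) for i,j in ((-1,-1),(1,-1),(1,1),(-1,1))])*1.5)],True,(0,0,255),1)
cv2.imwrite("pics/w4.png",g)
st()
E
```

```text
t11.15 p [ 558.1 -179.4  197.8] rot [-9.0150e+01 -2.0000e-02 -1.0993e+02] F [ 0.23 -0.04 -0.31] w0.0002 q [-18.  22.  41. 100. -16.  64.   8.]
t11.20 p [ 558.2 -179.5  197.9] rot [-9.0140e+01 -2.0000e-02 -1.0993e+02] F [-0.02  0.7  -0.45] w0.0001 q [-18.  22.  41. 100. -16.  64.   8.]
```

View pics/w4.png

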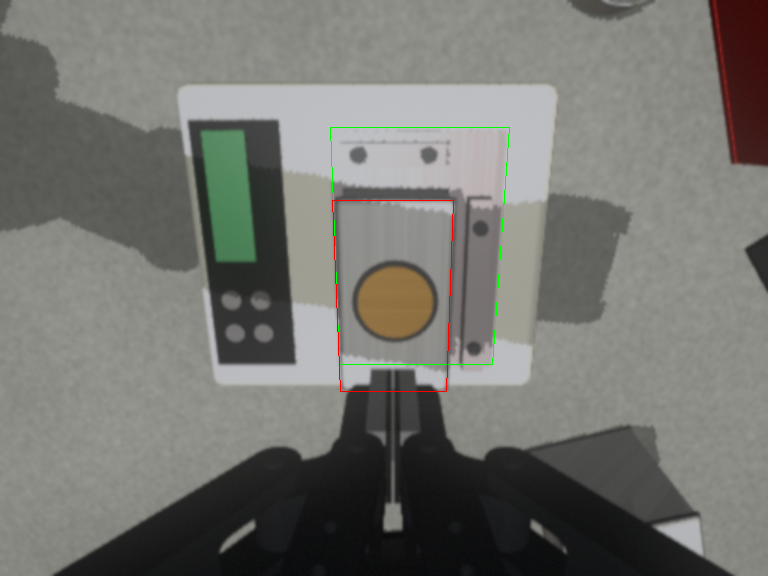

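The tin stands at about (-14,-13) mm in the platform frame, square, and matches my red predicted outline. The far stop's face runs along px x≈463, just right of the tin, and the side stop is at rows 142–168.

When the fingers are shut they get thicker in the tool-z direction about 15 mm above the tip. I will push with the flat pad sides (tool x), so I turn 90° and go behind the tin.

```bash
cat >> h.py <<'E'
a_=np.radians(-19.83);O=np.array([576,-172.,68]);U=np.array([[np.cos(a_),np.sin(a_),0],[-np.sin(a_),np.cos(a_),0]])
def w(x,y,z=0): return O+x*U[0]+y*U[1]+[0,0,z]
E
python3 - <<'E'
from h import *
togo(*w(-64,-13,130),-19.83)
f,C=cam("wrist")
for u in ([463,230],[461,350]):
    P=plane(C,np.array(u)/1.5,.081)[0]*1000-O; print("far face x,y",P@U.T)
for u in ([395,168],[395,145]):
    P=plane(C,np.array(u)/1.5,.081)[0]*1000-O; print("side face?",P@U.T)
E
```

```text
t11.20 p [ 558.2 -179.5  197.9] rot [-9.0140e+01 -2.0000e-02 -1.0993e+02] F [-0.02  0.7  -0.45] w0.0001 q [-18.  22.  41. 100. -16.  64.   8.]
go [-0.   -0.   -4.98] turn -1.573
far face x,y [23.32199391 17.21119163]
far face x,y [ 25.29744165 -52.92353176]
side face? [-12.89305638  49.32195842]
side face? [-12.89822926  60.59449128]
```

Request:
{"fn": "servo_tool", "kwargs": {"steps": [[[0,0,-0.4,-0.1,0],[0,0,-1,-0.2,0],[0,0,-1.6,-0.32,0],[0,0,-2.2,-0.44,0],[0,0,-2.8,-0.56,0],[0,0,-3.4,-0.68,0],[0,0,-4,-0.8,0],[0,0,-4.5,-0.92,0],[0,0,-5,-1.04,0],[0,0,-5,-1.16,0]]]}}

```text
clock: 12.08
ee_pos: [0.5107, -0.1625, 0.1985]
ee_rot: [-90.0, 0.1, -43.1]
contact_force: [0.2, 1.0, 0.2]
width: 0.0003
```

Request:
{"fn": "servo_tool", "kwargs": {"steps": [[[0,0,0,-0.1,0],[0,0,0,-0.2,0],[0,0,0,-0.3,0],[0,0,0,-0.38,0],[0,0,0,-0.413,0],[0,1,0,-0.413,0],[0,2,0,-0.413,0],[0,3,0,-0.413,0],[0,3.5,0,-0.413,0],[0,3.5,0,-0.413,0]]]}}

```text
clock: 12.92
ee_pos: [0.5105, -0.1624, 0.1619]
ee_rot: [-90.0, 0.2, -19.8]
contact_force: [-0.8, 0.0, -0.2]
width: 0.0001
```

```bash
python3 - <<'E'
from h import *
togo(*w(-62,-13,8),-19.83)
E
```

```text
t12.92 p [ 510.5 -162.4  161.9] rot [-90.05   0.24 -19.83] F [-0.8   0.05 -0.16] w0.0001 q [ -7.  16.  24. 109.  -8.  57.  91.]
go [0.33 8.59 0.02] turn 0.000
```

Request:
{"fn": "servo_tool", "kwargs": {"steps": [[[0,1.2,0,0,0],[0,2.6,0,0,0],[0,4,0,0,0],[0,5.4,0,0,0],[0,6.6,0,0,0],[0,7.6,0,0,0],[0,8.4,0,0,0],[0,8.8,0,0,0],[0,8.9,0,0,0],[0,8.9,0,0,0]]]}}

```text
clock: 13.75
ee_pos: [0.5122, -0.1629, 0.0752]
ee_rot: [-90.0, -0.0, -19.8]
contact_force: [-0.1, -0.0, -0.6]
width: -0.0001
```

Request:
{"fn": "servo_tool", "kwargs": {"steps": [[[0.1,0,0,0,0],[0.2,0,0,0,0],[0.3,0,0,0,0],[0.4,0,0,0,0],[0.5,0,0,0,0],[0.6,0,0,0,0],[0.65,0,0,0,0],[0.7,0,0,0,0],[0.7,0,0,0,0],[0.7,0,0,0,0]]]}}

```text
clock: 14.58
ee_pos: [0.5185, -0.1652, 0.0751]
ee_rot: [-90.0, 0.0, -19.8]
contact_force: [0.5, -0.1, -0.8]
width: -0.0
```

```bash
python3 - <<'E'
from h import *
Rt,p=st(); print("pan frame",(p*1000-O)@U.T)
f,C=cam("wrist"); cv2.imwrite("pics/w5.png",f)
E
```

```text
t14.58 p [ 518.5 -165.2   75.1] rot [-9.000e+01  1.000e-02 -1.981e+01] F [ 0.46 -0.1  -0.79] w-0.0000 q [ -5.  24.  22. 112. -12.  47.  94.]
pan frame [-56.36212026 -13.09853827]
```

View pics/w5.png

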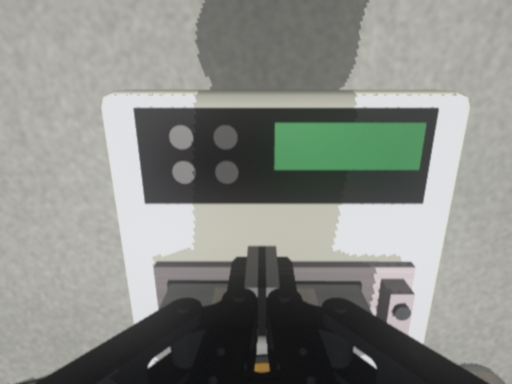

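The fingertip at (262,250) is lined up with the middle of the tin's long side (columns 167–362). I lower 3 mm and slide slowly, stopping short of the stop.

Request:
{"fn": "servo_tool", "kwargs": {"steps": [[[0,0.15,0,0,0],[0,0.3,0,0,0],[0.1,0.3,0,0,0],[0.2,0.3,0,0,0],[0.3,0.3,0,0,0],[0.4,0.3,0,0,0],[0.5,0.3,0,0,0],[0.6,0.3,0,0,0],[0.7,0.3,0,0,0],[0.8,0.3,0,0,0]]]}}

```text
clock: 15.47
ee_pos: [0.5254, -0.1678, 0.0719]
ee_rot: [-90.0, 0.1, -19.8]
contact_force: [-2.7, 0.8, -0.4]
width: 0.0001
```

```bash
cat >> h.py <<'E'
def push():
    s=status.observe(); Rt,p=pose(s); F=np.array(s["contact_force"]); print("t%.2f"%s["clock"],"pan xyz",((p*1000-O)@U.T).round(2),"z%.1f"%(p[2]*1000),"F pan-axes",(U@F).round(2),"Fz%.2f"%F[2])
E
python3 -c "
from h import *
push()"
```

```text
t15.47 pan xyz [-49.01 -13.17] z71.9 F pan-axes [-2.83 -0.14] Fz-0.43
```

Request:
{"fn": "servo_tool", "kwargs": {"steps": [[[0.04,0,0,0,0],[0.08,0,0,0,0],[0.12,0,0,0,0],[0.16,0,0,0,0],[0.2,0,0,0,0],[0.24,0,0,0,0],[0.28,0,0,0,0],[0.32,0,0,0,0],[0.36,0,0,0,0],[0.4,0,0,0,0]]]}}

```text
clock: 16.3
ee_pos: [0.5299, -0.1692, 0.0722]
ee_rot: [-90.0, -0.0, -19.8]
contact_force: [-2.8, 1.2, 0.2]
width: -0.0002
```

```bash
python3 -c "
from h import *
push()"
```

```text
t16.30 pan xyz [-44.28 -13.03] z72.2 F pan-axes [-3.01  0.22] Fz0.19
```

Request:
{"fn": "servo_tool", "kwargs": {"steps": [[[0.01,0,0,0,0],[0.02,0,0,0,0],[0.03,0,0,0,0],[0.04,0,0,0,0],[0.05,0,0,0,0],[0.06,0,0,0,0],[0.07,0,0,0,0],[0.08,0,0,0,0],[0.09,0,0,0,0],[0.1,0,0,0,0]]]}}

```text
clock: 17.13
ee_pos: [0.5308, -0.1696, 0.0722]
ee_rot: [-90.0, -0.0, -19.8]
contact_force: [-3.2, 1.0, -0.1]
width: -0.0005
```

Request:
{"fn": "servo_tool", "kwargs": {"steps": [[[0.01,0,0,0,0],[0.02,0,0,0,0],[0.03,0,0,0,0],[0.04,0,0,0,0],[0.05,0,0,0,0],[0.05,0,0,0,0],[0.05,0,0,0,0],[0.05,0,0,0,0],[0.05,0,0,0,0],[0.05,0,0,0,0]]]}}

```text
clock: 17.97
ee_pos: [0.5313, -0.1698, 0.0722]
ee_rot: [-90.0, -0.0, -19.8]
contact_force: [-3.0, 1.4, 0.6]
width: -0.0003
```

```bash
python3 -c "
from h import *
push()"
```

```text
t17.97 pan xyz [-42.8  -13.05] z72.2 F pan-axes [-3.31  0.27] Fz0.61
```

Request:
{"fn": "servo_tool", "kwargs": {"steps": [[[0.01,0,0,0,0],[0.02,0,0,0,0],[0.03,0,0,0,0],[0.04,0,0,0,0],[0.05,0,0,0,0],[0.06,0,0,0,0],[0.06,0,0,0,0],[0.06,0,0,0,0],[0.06,0,0,0,0],[0.06,0,0,0,0]]]}}

```text
clock: 18.8
ee_pos: [0.5319, -0.17, 0.0722]
ee_rot: [-90.0, -0.0, -19.8]
contact_force: [-2.2, 0.4, 0.1]
width: 0.0001
```

Request:
{"fn": "servo_tool", "kwargs": {"steps": [[[0.01,0,0,0,0],[0.02,0,0,0,0],[0.03,0,0,0,0],[0.04,0,0,0,0],[0.05,0,0,0,0],[0.06,0,0,0,0],[0.07,0,0,0,0],[0.07,0,0,0,0],[0.07,0,0,0,0],[0.07,0,0,0,0]]]}}

```text
clock: 19.63
ee_pos: [0.5326, -0.1702, 0.0722]
ee_rot: [-90.0, -0.0, -19.8]
contact_force: [-2.6, 1.2, -0.2]
width: -0.0
```

Request:
{"fn": "servo_tool", "kwargs": {"steps": [[[0.01,0,0,0,0],[0.02,0,0,0,0],[0.03,0,0,0,0],[0.04,0,0,0,0],[0.05,0,0,0,0],[0.06,0,0,0,0],[0.07,0,0,0,0],[0.07,0,0,0,0],[0.07,0,0,0,0],[0.07,0,0,0,0]]]}}

```text
clock: 20.47
ee_pos: [0.533, -0.1704, 0.0721]
ee_rot: [-90.0, 0.0, -19.8]
contact_force: [-3.0, 2.3, 0.0]
width: -0.0002
```

Request:
{"fn": "servo_tool", "kwargs": {"steps": [[[0.01,0,0,0,0],[0.02,0,0,0,0],[0.03,0,0,0,0],[0.04,0,0,0,0],[0.04,0,0,0,0],[0.04,0,0,0,0],[0.04,0,0,0,0],[0.04,0,0,0,0],[0.04,0,0,0,0],[0.04,0,0,0,0]]]}}

```text
clock: 21.3
ee_pos: [0.5331, -0.1703, 0.072]
ee_rot: [-90.0, 0.1, -19.8]
contact_force: [-3.6, 1.7, -0.1]
width: 0.0
```

```bash
python3 -c "
from h import *
push()"
```

```text
t21.30 pan xyz [-40.92 -13.  ] z72.0 F pan-axes [-4.    0.39] Fz-0.06
```

Request:
{"fn": "servo_tool", "kwargs": {"steps": [[[0.02,0,0,0,0],[0.04,0,0,0,0],[0.06,0,0,0,0],[0.08,0,0,0,0],[0.1,0,0,0,0],[0.1,0,0,0,0],[0.1,0,0,0,0],[0.1,0,0,0,0],[0.1,0,0,0,0],[0.1,0,0,0,0]]]}}

```text
clock: 22.13
ee_pos: [0.5331, -0.1704, 0.0718]
ee_rot: [-90.0, 0.2, -19.8]
contact_force: [-6.2, 3.2, 1.0]
width: -0.0001
```

```bash
python3 -c "
from h import *
push()"
```

```text
t22.13 pan xyz [-40.9  -13.01] z71.8 F pan-axes [-6.88  0.94] Fz1.04
```

It is at the stop, with a stiffness of about 3 N/mm. I press 2.1 mm further, for about 13 N total and 10 N on the stop, and hold.

Request:
{"fn": "servo_tool", "kwargs": {"steps": [[[0.04,0,0,0,0],[0.08,0,0,0,0],[0.12,0,0,0,0],[0.16,0,0,0,0],[0.2,0,0,0,0],[0.21,0,0,0,0],[0.21,0,0,0,0],[0.21,0,0,0,0],[0.21,0,0,0,0],[0.21,0,0,0,0]]]}}

```text
clock: 22.97
ee_pos: [0.5331, -0.1703, 0.0712]
ee_rot: [-90.0, 0.4, -19.8]
contact_force: [-10.0, 4.5, 3.6]
width: -0.0001
```

```bash
python3 -c "
from h import *
push()"
```

```text
t22.97 pan xyz [-40.95 -12.99] z71.2 F pan-axes [-10.96   0.84] Fz3.63
```

Request:
{"fn": "servo_tool", "kwargs": {"steps": [[[0.02,-0.02,0,0,0],[0.04,-0.04,0,0,0],[0.06,-0.06,0,0,0],[0.08,-0.08,0,0,0],[0.08,-0.08,0,0,0],[0.08,-0.08,0,0,0],[0.08,-0.08,0,0,0],[0.08,-0.08,0,0,0],[0.08,-0.08,0,0,0],[0.08,-0.08,0,0,0]]]}}

```text
clock: 23.8
ee_pos: [0.5331, -0.1703, 0.0717]
ee_rot: [-90.0, 0.5, -19.8]
contact_force: [-10.6, 4.9, 2.6]
width: 0.0
```

```bash
python3 -c "
from h import *
push()"
```

```text
t23.80 pan xyz [-40.91 -12.98] z71.7 F pan-axes [-11.67   0.99] Fz2.55
```

Request:
{"fn": "servo_tool", "kwargs": {"steps": [[[0.02,-0.02,0,0,0],[0.04,-0.04,0,0,0],[0.06,-0.06,0,0,0],[0.08,-0.08,0,0,0],[0.08,-0.08,0,0,0],[0.08,-0.08,0,0,0],[0.08,-0.08,0,0,0],[0.08,-0.08,0,0,0],[0.08,-0.08,0,0,0],[0.08,-0.08,0,0,0]]]}}

```text
clock: 24.63
ee_pos: [0.5332, -0.1703, 0.0721]
ee_rot: [-90.0, 0.6, -19.8]
contact_force: [-10.7, 5.4, 1.3]
width: -0.0001
```

```bash
python3 -c "
from h import *
push()"
```

```text
t24.63 pan xyz [-40.83 -12.95] z72.1 F pan-axes [-11.86   1.5 ] Fz1.27
```

Request:
{"fn": "servo_tool", "kwargs": {"steps": [[[0.02,0,0,0,0],[0.04,-0.02,0,0,0],[0.06,-0.02,0,0,0],[0.06,-0.02,0,0,0],[0.06,-0.02,0,0,0],[0.06,-0.02,0,0,0],[0.06,-0.02,0,0,0],[0.06,-0.02,0,0,0],[0.06,-0.02,0,0,0],[0.06,-0.02,0,0,0]]]}}

```text
clock: 25.47
ee_pos: [0.5332, -0.1703, 0.0721]
ee_rot: [-90.0, 0.7, -19.8]
contact_force: [-11.7, 5.8, 1.4]
width: -0.0001
```

```bash
python3 -c "
from h import *
push()"
```

```text
t25.47 pan xyz [-40.82 -12.94] z72.1 F pan-axes [-12.96   1.51] Fz1.44
```

Pressed with 13 N for 0.8 s without further travel, so the far stop press is done. I back off straight, rise, turn back and go to the -y end.

Request:
{"fn": "servo_tool", "kwargs": {"steps": [[[-0.1,0,0,0,0],[-0.25,0,0,0,0],[-0.4,0,0,0,0],[-0.6,0,0,0,0],[-1.2,0,0,0,0],[-2.2,0,0,0,0],[-2.7,-0.5,0,0,0],[-2.7,-3,0,0,0],[-2.7,-6,0,0,0],[-2.7,-8,0,0,0]]]}}

```text
clock: 26.3
ee_pos: [0.5141, -0.1639, 0.1569]
ee_rot: [-90.0, -0.3, -19.8]
contact_force: [1.0, 0.3, -0.3]
width: -0.0003
```

```bash
python3 - <<'E'
from h import *
push(); togo(*w(-4,-84,90),-109.83)
f,C=cam("wrist"); g=f.copy()
T=(-1.9,-13)
cv2.polylines(g,[np.int32(proj(C,[w(T[0]+i*28,T[1]+j*50,43)/1000 for i,j in ((-1,-1),(1,-1),(1,1),(-1,1))]))],True,(0,0,255),1)
cv2.imwrite("pics/w6.png",g)
E
```

```text
t26.30 pan xyz [-60.95 -13.33] z156.9 F pan-axes [0.85 0.64] Fz-0.29
t26.30 p [ 514.1 -163.9  156.9] rot [-89.97  -0.25 -19.84] F [ 1.01  0.32 -0.29] w-0.0003 q [ -7.  17.  25. 109.  -8.  56.  91.]
go [ 5.7  -0.09 -7.07] turn 1.571
```

View pics/w6.png

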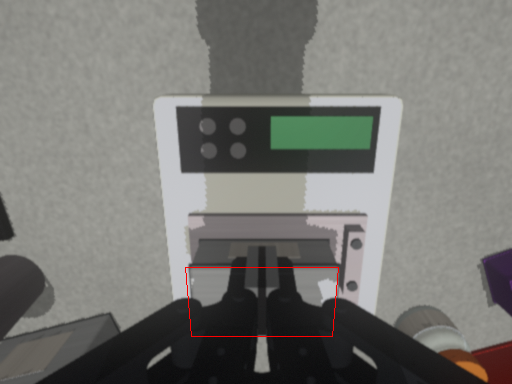

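The tin is upright, square and where predicted (red outline). I turn and move to the -y end.

Request:
{"fn": "servo_tool", "kwargs": {"steps": [[[0.3,0,-0.7,0.1,0],[0.9,0,-1.5,0.21,0],[1.6,0,-2.4,0.33,0],[2.4,0,-3.3,0.45,0],[3.2,0,-4.2,0.57,0],[4,0,-5.1,0.69,0],[4.7,0,-6,0.81,0],[5.3,0,-6.7,0.93,0],[5.7,0,-7.1,1.05,0],[5.7,0,-7.1,1.17,0]]]}}

```text
clock: 27.18
ee_pos: [0.5432, -0.2513, 0.1548]
ee_rot: [-89.9, -0.1, -87.3]
contact_force: [0.1, 0.1, -0.4]
width: 0.0001
```

Request:
{"fn": "servo_tool", "kwargs": {"steps": [[[0,0,0,0.1,0],[0,0,0,0.2,0],[0,0,0,0.3,0],[0,0,0,0.37,0],[0,0,0,0.4,0],[0,0,0,0.4,0],[0,0,0,0.4,0],[0,0,0,0.4,0],[0,0,0,0.4,0],[0,0,0,0.4,0]]]}}

```text
clock: 28.02
ee_pos: [0.5427, -0.2494, 0.1541]
ee_rot: [-90.0, 0.0, -109.7]
contact_force: [-0.6, -1.0, 0.3]
width: 0.0002
```

```bash
python3 - <<'E'
from h import *
push(); togo(*w(-4,-84,4),-109.83)
E
```

```text
t28.02 pan xyz [ -5.04 -84.07] z154.1 F pan-axes [-0.19 -1.16] Fz0.28
t28.02 p [ 542.7 -249.4  154.1] rot [-8.9980e+01  1.0000e-02 -1.0975e+02] F [-0.57 -1.02  0.28] w0.0002 q [-13.  28.  44. 101. -22.  60.  20.]
go [-0.    8.21  0.1 ] turn 0.001
```

Request:
{"fn": "servo_tool", "kwargs": {"steps": [[[0,1.2,0.1,0,0],[0,2.6,0.1,0,0],[0,4,0.1,0,0],[0,5.4,0.1,0,0],[0,6.6,0.1,0,0],[0,7.4,0.1,0,0],[0,7.9,0.1,0,0],[0,8.15,0.1,0,0],[0,8.15,0.1,0,0],[0,8.15,0.1,0,0]]]}}

```text
clock: 28.85
ee_pos: [0.544, -0.25, 0.0728]
ee_rot: [-90.0, 0.0, -109.8]
contact_force: [-0.1, 0.0, 1.7]
width: -0.0001
```

Request:
{"fn": "servo_tool", "kwargs": {"steps": [[[-0.1,0,0,0,0],[-0.2,0,0,0,0],[-0.3,0,0,0,0],[-0.4,0,0,0,0],[-0.5,0,0,0,0],[-0.6,0,0,0,0],[-0.7,0,0,0,0],[-0.8,0,0,0,0],[-0.9,0,0,0,0],[-1,0,0,0,0]]]}}

```text
clock: 29.68
ee_pos: [0.547, -0.2402, 0.0724]
ee_rot: [-90.0, 0.0, -109.8]
contact_force: [0.3, -0.6, 0.5]
width: 0.0001
```

```bash
python3 - <<'E'
from h import *
push()
E
```

```text
t29.68 pan xyz [ -4.12 -73.97] z72.4 F pan-axes [ 0.51 -0.46] Fz0.55
```

Request:
{"fn": "servo_tool", "kwargs": {"steps": [[[-0.06,0,0,0,0],[-0.12,0,0,0,0],[-0.18,0,0,0,0],[-0.24,0,0,0,0],[-0.3,0,0,0,0],[-0.36,0,0,0,0],[-0.42,0,0,0,0],[-0.48,0,0,0,0],[-0.54,0,0,0,0],[-0.6,0,0,0,0]]]}}

```text
clock: 30.52
ee_pos: [0.549, -0.2347, 0.0725]
ee_rot: [-90.0, -0.0, -109.8]
contact_force: [-1.7, -3.0, -0.1]
width: 0.0002
```

```bash
python3 - <<'E'
from h import *
push()
E
```

```text
t30.52 pan xyz [ -4.1  -68.15] z72.5 F pan-axes [-0.57 -3.34] Fz-0.10
```

Request:
{"fn": "servo_tool", "kwargs": {"steps": [[[-0.03,0,0,0,0],[-0.06,0,0,0,0],[-0.09,0,0,0,0],[-0.12,0,0,0,0],[-0.15,0,0,0,0],[-0.18,0,0,0,0],[-0.21,0,0,0,0],[-0.24,0,0,0,0],[-0.27,0,0,0,0],[-0.3,0,0,0,0]]]}}

```text
clock: 31.35
ee_pos: [0.5501, -0.2318, 0.0725]
ee_rot: [-90.0, 0.0, -109.8]
contact_force: [-0.6, -2.3, 0.3]
width: 0.0001
```

Request:
{"fn": "servo_tool", "kwargs": {"steps": [[[-0.02,0,0,0,0],[-0.04,0,0,0,0],[-0.06,0,0,0,0],[-0.08,0,0,0,0],[-0.1,0,0,0,0],[-0.12,0,0,0,0],[-0.14,0,0,0,0],[-0.16,0,0,0,0],[-0.18,0,0,0,0],[-0.2,0,0,0,0]]]}}

```text
clock: 32.18
ee_pos: [0.5507, -0.2299, 0.0725]
ee_rot: [-90.0, 0.0, -109.8]
contact_force: [-0.7, -2.2, -1.0]
width: 0.0002
```

```bash
python3 - <<'E'
from h import *
push()
E
```

```text
t32.18 pan xyz [ -4.12 -63.02] z72.5 F pan-axes [ 0.08 -2.32] Fz-1.05
```

Still sliding. I continue in 1 mm steps.

Request:
{"fn": "servo_tool", "kwargs": {"steps": [[[-0.02,0,0,0,0],[-0.04,0,0,0,0],[-0.06,0,0,0,0],[-0.08,0,0,0,0],[-0.1,0,0,0,0],[-0.1,0,0,0,0],[-0.1,0,0,0,0],[-0.1,0,0,0,0],[-0.1,0,0,0,0],[-0.1,0,0,0,0]]]}}

```text
clock: 33.02
ee_pos: [0.5511, -0.2289, 0.0725]
ee_rot: [-90.0, 0.0, -109.8]
contact_force: [-0.9, -2.0, 0.2]
width: -0.0002
```

Request:
{"fn": "servo_tool", "kwargs": {"steps": [[[-0.02,0,0,0,0],[-0.04,0,0,0,0],[-0.06,0,0,0,0],[-0.08,0,0,0,0],[-0.1,0,0,0,0],[-0.1,0,0,0,0],[-0.1,0,0,0,0],[-0.1,0,0,0,0],[-0.1,0,0,0,0],[-0.1,0,0,0,0]]]}}

```text
clock: 33.85
ee_pos: [0.5515, -0.228, 0.0725]
ee_rot: [-90.0, 0.0, -109.8]
contact_force: [-0.0, -1.9, -0.3]
width: -0.0003
```

```bash
python3 - <<'E'
from h import *
push()
E
```

```text
t33.85 pan xyz [ -4.09 -60.98] z72.5 F pan-axes [ 0.66 -1.83] Fz-0.34
```

Request:
{"fn": "servo_tool", "kwargs": {"steps": [[[-0.02,0,0,0,0],[-0.04,0,0,0,0],[-0.06,0,0,0,0],[-0.08,0,0,0,0],[-0.1,0,0,0,0],[-0.12,0,0,0,0],[-0.12,0,0,0,0],[-0.12,0,0,0,0],[-0.12,0,0,0,0],[-0.12,0,0,0,0]]]}}

```text
clock: 34.68
ee_pos: [0.5515, -0.2276, 0.0725]
ee_rot: [-90.0, -0.0, -109.8]
contact_force: [-1.5, -4.6, 0.3]
width: 0.0003
```

Request:
{"fn": "servo_tool", "kwargs": {"steps": [[[-0.02,0,0,0,0],[-0.04,0,0,0,0],[-0.06,0,0,0,0],[-0.08,0,0,0,0],[-0.1,0,0,0,0],[-0.12,0,0,0,0],[-0.12,0,0,0,0],[-0.12,0,0,0,0],[-0.12,0,0,0,0],[-0.12,0,0,0,0]]]}}

```text
clock: 35.52
ee_pos: [0.5516, -0.2277, 0.0726]
ee_rot: [-90.0, -0.1, -109.8]
contact_force: [-2.1, -6.0, -0.6]
width: 0.0002
```

```bash
python3 - <<'E'
from h import *
push()
E
```

```text
t35.52 pan xyz [ -4.1  -60.64] z72.6 F pan-axes [ 0.08 -6.32] Fz-0.61
```

At the side stop; motion has ended and the force is rising. I press on.

Request:
{"fn": "servo_tool", "kwargs": {"steps": [[[-0.04,0,0,0,0],[-0.08,0,0,0,0],[-0.12,0,0,0,0],[-0.16,0,0,0,0],[-0.2,0,0,0,0],[-0.2,0,0,0,0],[-0.2,0,0,0,0],[-0.2,0,0,0,0],[-0.2,0,0,0,0],[-0.2,0,0,0,0]]]}}

```text
clock: 36.35
ee_pos: [0.5516, -0.2275, 0.0729]
ee_rot: [-89.9, -0.3, -109.9]
contact_force: [-3.3, -10.2, 0.3]
width: -0.0
```

```bash
python3 - <<'E'
from h import *
push()
E
```

```text
t36.35 pan xyz [ -4.09 -60.52] z72.9 F pan-axes [  0.36 -10.7 ] Fz0.33
```

Request:
{"fn": "servo_tool", "kwargs": {"steps": [[[-0.02,0,0,0,0],[-0.04,0,0,0,0],[-0.06,0,0,0,0],[-0.08,0,0,0,0],[-0.1,0,0,0,0],[-0.1,0,0,0,0],[-0.1,0,0,0,0],[-0.1,0,0,0,0],[-0.1,0,0,0,0],[-0.1,0,0,0,0]]]}}

```text
clock: 37.18
ee_pos: [0.5516, -0.2275, 0.0729]
ee_rot: [-89.9, -0.3, -109.9]
contact_force: [-3.5, -11.1, -0.3]
width: -0.0002
```

```bash
python3 - <<'E'
from h import *
push()
E
```

```text
t37.18 pan xyz [ -4.1  -60.51] z72.9 F pan-axes [  0.42 -11.6 ] Fz-0.34
```

Request:
{"fn": "servo_tool", "kwargs": {"steps": [[[0,0,0,0,0],[0,0,0,0,0],[0,0,0,0,0],[0,0,0,0,0],[0,0,0,0,0],[0,0,0,0,0],[0,0,0,0,0],[0,0,0,0,0],[0,0,0,0,0],[0,0,0,0,0]]]}}

```text
clock: 38.02
ee_pos: [0.5516, -0.2275, 0.0729]
ee_rot: [-89.9, -0.3, -109.9]
contact_force: [-3.7, -10.6, -0.3]
width: 0.0004
```

Request:
{"fn": "servo_tool", "kwargs": {"steps": [[[-0.02,0,0,0,0],[-0.04,0,0,0,0],[-0.06,0,0,0,0],[-0.08,0,0,0,0],[-0.09,0,0,0,0],[-0.09,0,0,0,0],[-0.09,0,0,0,0],[-0.09,0,0,0,0],[-0.09,0,0,0,0],[-0.09,0,0,0,0]]]}}

```text
clock: 38.85
ee_pos: [0.5516, -0.2275, 0.073]
ee_rot: [-89.9, -0.4, -110.0]
contact_force: [-3.4, -11.1, 0.6]
width: 0.0001
```

Request:
{"fn": "servo_tool", "kwargs": {"steps": [[[0.1,0,0,0,0],[0.25,0,0,0,0],[0.4,0,0,0,0],[0.6,0,0,0,0],[1.2,0,0,0,0],[2.2,0,0,0,0],[2.7,-0.5,0,0,0],[2.7,-3,0,0,0],[2.7,-6,0,0,0],[2.7,-9,0,0,0]]]}}

```text
clock: 39.68
ee_pos: [0.5437, -0.2474, 0.1633]
ee_rot: [-90.1, 0.0, -109.8]
contact_force: [0.8, 0.2, 0.2]
width: -0.0001
```

Request:
{"fn": "servo_tool", "kwargs": {"steps": [[[0,-1,0,0,0],[0,-2,0,0,0],[0,-3,0,0,0],[0,-4,0,0,0],[0,-4,0,0,0],[0,-4,0,0,0],[0,-4,0,0,0],[0,-4,0,0,0],[0,-4,0,0,0],[0,-4,0,0,0]]]}}

```text
clock: 40.52
ee_pos: [0.5441, -0.2474, 0.2019]
ee_rot: [-90.1, -0.0, -109.8]
contact_force: [-0.1, 0.1, 0.1]
width: 0.0002
```

```bash
python3 - <<'E'
from h import *
push()
f,C=cam("wrist"); g=cv2.resize(f,(768,576))
T=(-1.9,.4)
for Q,z,c in (([(-30,-50),(26,-50),(26,50),(-30,50)],43,(0,0,255)),([(-47,-69),(47,-69),(47,69),(-47,69)],-2,(0,255,0))):
    cv2.polylines(g,[np.int32(proj(C,[w(i,j,z)/1000 for i,j in Q])*1.5)],True,c,1)
cv2.imwrite("pics/w7.png",g)
E
```

```text
t40.52 pan xyz [ -4.42 -81.74] z201.9 F pan-axes [-0.12  0.1 ] Fz0.08
```

View pics/w7.png

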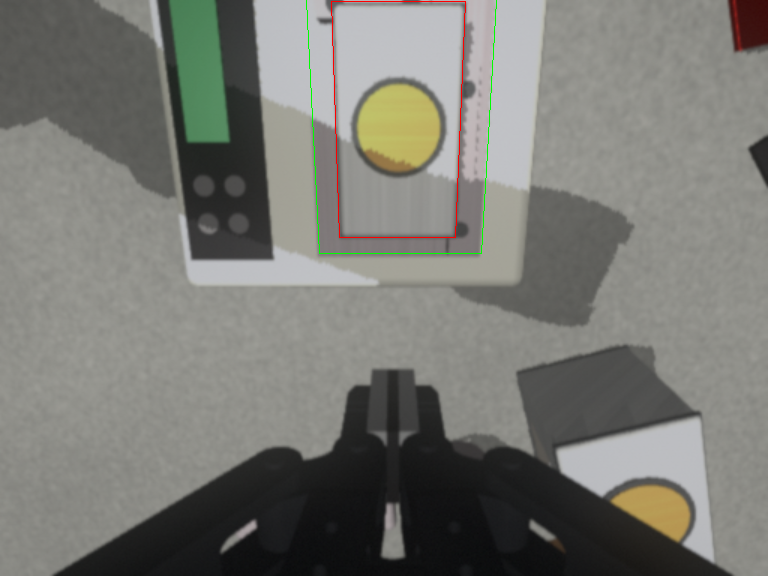

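The tin's top edges (333–466, 0–237) coincide with the predicted flush outline. It is square, with a platform margin on every side, and the gripper is clear. I hand in.

```bash
python3 -c "
from plant import r
print(r.sign_off())"
```

```text
the job is handed in; nothing more can be done
None
```

The tin is on the scale platform, pressed home against the far stop and then the side stop, released, and the job is handed in at about 40.5 s. No verdict was reported.

- **Setting down:** I gripped the white tin across its 56 mm width and set it down at about (-14, -13) mm from the platform's centre, clear of both stops.
- **Far stop:** I pushed it with the shut fingertips about 6 mm above the platform, and it slid with about 3 N of drag. I pressed to 13 N at the wrist, which is about 9–10 N on the stop. I held more than 11 N for over 1.5 s with no further travel.
- **Side stop:** Drag was about 2–3 N. I pressed to 11–12 N at the wrist, about 9 N on the stop, and held that for about 2.5 s.
- **Final view:** The tin's edges matched the predicted flush outline to about 1 px. By touch its centre is about (-2, 0.4) mm from the platform's centre. It stands square and upright with no overhang, and the gripper was clear and reading zero force.
- **What was not measured:** I worked out the stop forces from the wrist force minus the sliding drag. During the far press the tool bent 0.7° and briefly pushed about 3.6 N downward, an estimated 3.3 mm of platform sinking. I eased that by raising the tool slightly.

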